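Load the analyser rack in patient order

TASK

Move the four urine pots from the white reception rack into the wells of the lilac-blue analyser rack, keeping their order as counted from the black end of each rack: the pot nearest the reception rack's black end goes in the well nearest the analyser rack's black end, and so on down the row. Keep the pots upright, set each one down in its well rather than dropping it, and leave the blood tubes standing in the reception rack as they are.

Things in the scene. Friction and masses are not known exactly. Their poses are not given: they have to be found in the camera images.
- pot_red: Urine sample pot with a red screw lid, cream body with a paper label, round, upright, 70 mm tall, 60 g or so, loose. Origin: centre of its underside, z up its axis. Lid 43 mm in diameter, from 54 to 70 mm above the origin; body 35 mm in diameter at the foot, 40 mm under the lid. Can be gripped across the lid.
- pot_yellow: Urine sample pot with a yellow screw lid, cream body with a paper label, round, upright, 70 mm tall, 60 g or so, loose. Origin: centre of its underside, z up its axis. Lid 43 mm in diameter, from 54 to 70 mm above the origin; body 35 mm in diameter at the foot, 40 mm under the lid. Can be gripped across the lid.
- pot_green: Urine sample pot with a green screw lid, cream body with a paper label, round, upright, 70 mm tall, 60 g or so, loose. Origin: centre of its underside, z up its axis. Lid 43 mm in diameter, from 54 to 70 mm above the origin; body 35 mm in diameter at the foot, 40 mm under the lid. Can be gripped across the lid.
- pot_blue: Urine sample pot with a blue screw lid, cream body with a paper label, round, upright, 70 mm tall, 60 g or so, loose. Origin: centre of its underside, z up its axis. Lid 43 mm in diameter, from 54 to 70 mm above the origin; body 35 mm in diameter at the foot, 40 mm under the lid. Can be gripped across the lid.
- tube_red: Blood tube of the same patient as the red pot: pale tube 13 mm in diameter with a red cap (16 mm), 85 mm tall overall, loose, standing upright in its hole in the reception rack 78 mm behind that pot (same lane). Its top is 91 mm above the counter. Origin: centre of its underside, z up. It is to stay where it is.
- tube_yellow: Blood tube of the same patient as the yellow pot: pale tube 13 mm in diameter with a yellow cap (16 mm), 85 mm tall overall, loose, standing upright in its hole in the reception rack 78 mm behind that pot (same lane). Its top is 91 mm above the counter. Origin: centre of its underside, z up. It is to stay where it is.
- tube_green: Blood tube of the same patient as the green pot: pale tube 13 mm in diameter with a green cap (16 mm), 85 mm tall overall, loose, standing upright in its hole in the reception rack 78 mm behind that pot (same lane). Its top is 91 mm above the counter. Origin: centre of its underside, z up. It is to stay where it is.
- tube_blue: Blood tube of the same patient as the blue pot: pale tube 13 mm in diameter with a blue cap (16 mm), 85 mm tall overall, loose, standing upright in its hole in the reception rack 78 mm behind that pot (same lane). Its top is 91 mm above the counter. Origin: centre of its underside, z up. It is to stay where it is.
- reception_rack: White fixed sample rack, four lanes at y = +93 (first), +31, -31, -93 mm. Origin on the counter under the middle of the pot row, z up. Pot wells at x = 0: 50 mm wide, 14 deep, floor 6, plate top 20 mm up. Tube holes at x = 78 mm in a block 45 mm tall, x 61 to 95. BLACK end block at y = +140, white at -140, 34 mm tall. Fingers closing along x clear the neighbouring pots (15 mm between lids).
- analyser_rack: Lilac-blue fixed rack on an aluminium feed tray, empty. Origin on the counter under the middle of its row, z up. Four wells at x = 0, y = -93 (first), -31, +31, +93 mm: 50 mm wide, 14 deep, floor 10, plate top 24 mm above the counter. BLACK end block at y = -140, lilac at +140 mm, tops 38 mm up. Tray 104 by 316 mm, lips 14 mm tall at x = -50 and +50 mm.
Not all that is in view belongs to the job. Leave any orange look-alike of the pot_yellow alone.

How it is judged:
At the end, for the whole second after the job is handed in: All four pots released, at rest and upright (0.1 rad) on the well floors (5 mm) of the analyser rack, within 10 mm of the well centres, each in the well with the same number from the black end as its colour's lane in the reception rack; tubes upright and within 12 mm of their start (x of pot_red in the frame of analyser_rack between -0.01 and 0.01 m and z of pot_red in the frame of analyser_rack between 0.005 and 0.015 m and ((y of tube_red in the frame of reception_rack between 0.081 and 0.105 m and y of pot_red in the frame of analyser_rack between -0.103 and -0.083 m) or (y of tube_red in the frame of reception_rack between 0.019 and 0.043 m and y of pot_red in the frame of analyser_rack between -0.041 and -0.021 m) or (y of tube_red in the frame of reception_rack between -0.043 and -0.019 m and y of pot_red in the frame of analyser_rack between 0.021 and 0.041 m) or (y of tube_red in the frame of reception_rack between -0.105 and -0.081 m and y of pot_red in the frame of analyser_rack between 0.083 and 0.103 m)) and angle between each of pot_red, pot_yellow, pot_green, pot_blue's own z axis and vertical below 0.1 rad and linear speed of each of pot_red, pot_yellow, pot_green, pot_blue below 0.02 m/s and angular speed of each of pot_red, pot_yellow, pot_green, pot_blue below 0.2 rad/s and distance of each of tube_red, tube_yellow, tube_green, tube_blue from where it was at the start of the episode below 0.012 m and angle between each of tube_red, tube_yellow, tube_green, tube_blue's own z axis and vertical below 0.2 rad and x of pot_yellow in the frame of analyser_rack between -0.01 and 0.01 m and z of pot_yellow in the frame of analyser_rack between 0.005 and 0.015 m and ((y of tube_yellow in the frame of reception_rack between 0.081 and 0.105 m and y of pot_yellow in the frame of analyser_rack between -0.103 and -0.083 m) or (y of tube_yellow in the frame of reception_rack between 0.019 and 0.043 m and y of pot_yellow in the frame of analyser_rack between -0.041 and -0.021 m) or (y of tube_yellow in the frame of reception_rack between -0.043 and -0.019 m and y of pot_yellow in the frame of analyser_rack between 0.021 and 0.041 m) or (y of tube_yellow in the frame of reception_rack between -0.105 and -0.081 m and y of pot_yellow in the frame of analyser_rack between 0.083 and 0.103 m)) and x of pot_green in the frame of analyser_rack between -0.01 and 0.01 m and z of pot_green in the frame of analyser_rack between 0.005 and 0.015 m and ((y of tube_green in the frame of reception_rack between 0.081 and 0.105 m and y of pot_green in the frame of analyser_rack between -0.103 and -0.083 m) or (y of tube_green in the frame of reception_rack between 0.019 and 0.043 m and y of pot_green in the frame of analyser_rack between -0.041 and -0.021 m) or (y of tube_green in the frame of reception_rack between -0.043 and -0.019 m and y of pot_green in the frame of analyser_rack between 0.021 and 0.041 m) or (y of tube_green in the frame of reception_rack between -0.105 and -0.081 m and y of pot_green in the frame of analyser_rack between 0.083 and 0.103 m)) and x of pot_blue in the frame of analyser_rack between -0.01 and 0.01 m and z of pot_blue in the frame of analyser_rack between 0.005 and 0.015 m and ((y of tube_blue in the frame of reception_rack between 0.081 and 0.105 m and y of pot_blue in the frame of analyser_rack between -0.103 and -0.083 m) or (y of tube_blue in the frame of reception_rack between 0.019 and 0.043 m and y of pot_blue in the frame of analyser_rack between -0.041 and -0.021 m) or (y of tube_blue in the frame of reception_rack between -0.043 and -0.019 m and y of pot_blue in the frame of analyser_rack between 0.021 and 0.041 m) or (y of tube_blue in the frame of reception_rack between -0.105 and -0.081 m and y of pot_blue in the frame of analyser_rack between 0.083 and 0.103 m))); the robot touches nothing.
It fails at once if a pot is tipped by more than 0.6 rad (angle between any of pot_red, pot_yellow, pot_green, pot_blue's own z axis and vertical above 0.6 rad).
It fails at once if a pot is dropped: it moves faster than 0.6 m/s (a fall of about 18 mm) while the fingers do not touch it ((linear speed of pot_red above 0.6 m/s and contact force between pot_red and the fingers below 0.02 N) or (linear speed of pot_yellow above 0.6 m/s and contact force between pot_yellow and the fingers below 0.02 N) or (linear speed of pot_green above 0.6 m/s and contact force between pot_green and the fingers below 0.02 N) or (linear speed of pot_blue above 0.6 m/s and contact force between pot_blue and the fingers below 0.02 N)).
It fails at once if a blood tube is displaced by more than 20 mm or tipped by more than 0.35 rad (distance of any of tube_red, tube_yellow, tube_green, tube_blue from where it was at the start of the episode above 0.02 m or angle between any of tube_red, tube_yellow, tube_green, tube_blue's own z axis and vertical above 0.35 rad).
It also fails if it takes over 102 s, if anything falls off the work surface, if the arm or the gripper's body presses on something with over 40 N, if the wrist force passes 120 N, or if a joint passes its speed limit or range.

ROBOT

A 6-joint arm with a two-finger parallel gripper is mounted at the origin on the work surface. World frame = base frame: x ahead of the robot, y to its left, z up, the work surface at z = 0. Lengths are in m, angles in rad, forces in N, time in s.
With the tool pointing down it reaches from about 0.35 to 0.875 m from the base axis. Payload 4.2 kg.
Tool frame: the origin (TCP) lies midway between the tips of the shut fingers; the grasp point (between the pads) lies 19 mm behind it (env.grip_point_offset is the distance from the TCP to the grasp point, in m); z points along the fingers, y is the line along which they close (so a half turn about z gives the same grasp; the last joint's range is limited). The gripper opens to 85 mm and grips with 20 to 120 N. Pads are 22 mm wide; open, the fingers measure 114 mm over their backs; the gripper's body (76 mm by 85 mm) begins 54 mm behind the grasp point. The pads swing forward as they close: fully open they stand 13 mm farther back than shut.
Start: joints at [1.601, 0.385, 0.008, 0, -1.194, -0.259], TCP at [0.142, 0.609, 0.231] pointing down, gripper open.
Joint ranges: [-3.14, 3.14], [-1.21, 2.06], [-1.07, 1.41], [-3.16, 2.05], [-2.99, -0.16], [-3.1, 3.1]. Speed limits (rad/s): [2.79, 2.79, 3.14, 3.14, 3.14, 3.14].

INTERFACE

Orientations are given as a unit quaternion [w, x, y, z].
In Python, from workcell import env gives the robot as it stands. The module is installed in compiled form; this text tells all that it offers.
- The arm moves only by the tool play_rows, never from a script. Its argument "series" is a list of rows, each a list of 5 numbers: the shift along the tool's x, y, z in normalised numbers (1 is 750 mm), then the turn about the tool's z in parts of the range, where 1.0 means pi rad, then the finger opening in mm, from 0 to 85.4. A call has 1 to 12 rows; each row is the pose to reach, as a shift and turn from the pose commanded when the call began, along the tool's axes at that moment; what a row does not reach only later rows make up. A row lasts 1/12 s, in which the tool goes at most 41.7 mm and 7.16 degrees, less where a joint would pass 70% of its speed; a pose out of reach is approached as far as the arm can. A call with a gripper value outside its range is refused whole. The fingers move at their own pace and stop on an object; "squeeze" is the grip in N (left out, the last holds). Time passes only in rows, so rows that repeat a pose let the fingers close. It gives the time, the measured TCP pose, the force, the opening and the grip force at its end, in the units of the state.
- env.read_state(): the state, without advancing time (a new reading comes with each control period).
- env.snapshot(name): name is "side" or "top"; returns (picture, depth): 420x560x3 uint8, red, green, blue; 420x560 float32, m along the optical axis (not along the pixel's ray), 0 where there is no reading.
- env.get_calibration(name): a dict with "fovy" (degrees; the focal length in pixels is half the picture's height over the tangent of half this angle, whatever the lens; pixels are square), "cx", "cy" (the principal point, pixels), "dist_coeffs" ([k1, k2, p1, p2, k3] as OpenCV has them; the pictures are not rectified), "rvec" (rotation vector, rad) and "tvec" (3), from world to camera coordinates, as OpenCV has them. Camera axes: x right, y down, z forward; pixel columns grow to the right and rows downward; lengths in m; the calibration is good to about 2 mm. A picture is of the moment at which its call begins. get_calibration takes no time and is no camera call.
- env.finish_job(): hands the job in; it is judged then, once.
The state is a dict: "clock": time; "joints": joint angles; "dq": joint speeds; "effort": joint torques, N m; "position": TCP position; "ee_rot": TCP orientation; "contact_force": force on the tool from outside, world axes, zero at the start; "moment": the same for the moment, N m; "grip_width": finger opening in m; "grasp_force": force on a finger pad.
Only numpy, scipy, OpenCV 4.12 (cv2) and the standard library are available. Lean on these libraries where they do the work, as an engineer would, in place of code of your own. Each camera call takes 0.05 s, during which the arm holds its last target. There are 200 camera calls.

## Working session

There is one attempt and no reset: what is moved stays moved. The work goes in short steps, Python scripts to look and compute and a tool call to move; the robot and the scene stay as the last step left them, time stands still between calls to the robot, and variables do not carry over. Pictures are saved under pics/ and viewed, at most 14 in all, crops included, and the job is handed in when it is done.

Besides the shell and the picture viewer there is one more tool, called after "Request:" as name(argument=value, ...) on one line, values as JSON. play_rows: Moves the arm, as the interface text tells. Its arguments: {"type":"object","properties":{"series":{"type":"array"},"squeeze":{"type":"number"}},"required":["series"]}

```bash
mkdir -p pics; cat > h.py <<'E'
import numpy as np, cv2
from workcell import env
def K(n):
    c=env.get_calibration(n); f=210/np.tan(np.radians(c["fovy"])/2)
    return np.array([[f,0,c["cx"]],[0,f,c["cy"]],[0,0,1.]]),np.array(c["dist_coeffs"],float),cv2.Rodrigues(np.array(c["rvec"],float))[0],np.array(c["tvec"],float).ravel()
def ray(n,uv,z):
    k,d,R,t=K(n); p=cv2.undistortPoints(np.array(uv,float).reshape(-1,1,2),k,d).reshape(-1,2)
    v=np.c_[p,np.ones(len(p))]@R; o=-R.T@t
    return o+v*((z-o[2])/v[:,2])[:,None]
def proj(n,P):
    k,d,R,t=K(n); return cv2.projectPoints(np.array(P,float).reshape(-1,1,3),cv2.Rodrigues(R)[0],t,k,d)[0].reshape(-1,2)
def snap(n,f):
    p,d=env.snapshot(n); cv2.imwrite(f"pics/{f}.png",p[:,:,::-1]); np.save(f"pics/{f}.npy",d); return p,d
E
python3 - <<'E'
from h import *
for n in("side","top"):
    snap(n,n+"0"); k,d,R,t=K(n); print(n,k[0,0],d,-R.T@t,R[2])
print(env.read_state())
E
```

```text
side 399.3143069261911 [-0.04326503  0.          0.          0.          0.        ] [0.23113264 0.53581177 0.56021577] [ 0.4036572  -0.66171394 -0.63181922]
top 391.87552161595914 [0.03070801 0.         0.         0.         0.        ] [ 0.48695928 -0.00562255  0.88728621] [ 0.09646066  0.00799334 -0.9953047 ]
{'clock': 0.1, 'joints': array([ 1.60062854e+00,  3.85444305e-01,  6.73352937e-03, -4.46951119e-04,
       -1.19397270e+00, -2.58595692e-01]), 'dq': array([-0.00048747, -0.00113977,  0.0033224 ,  0.00136336,  0.00020567,
        0.0004371 ]), 'effort': array([-1.10617275e-03, -3.93316877e+01,  1.88929421e+01,  4.19798389e+00,
       -2.63148715e-03,  1.81421832e-06]), 'position': array([0.14159788, 0.60820404, 0.2303392 ]), 'ee_rot': array([ 9.63630877e-04,  9.93455663e-01, -1.14214324e-01, -6.99568052e-05]), 'contact_force': array([ 0.65981368, -1.23772949,  0.17616325]), 'moment': array([-0.02098421,  0.04426501,  0.00742315]), 'grasp_force': 0.0, 'grip_width': 0.08550621693478219}
```

View pics/top0.png

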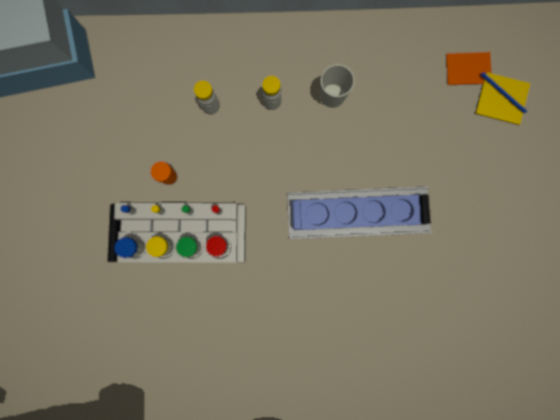

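View pics/side0.png

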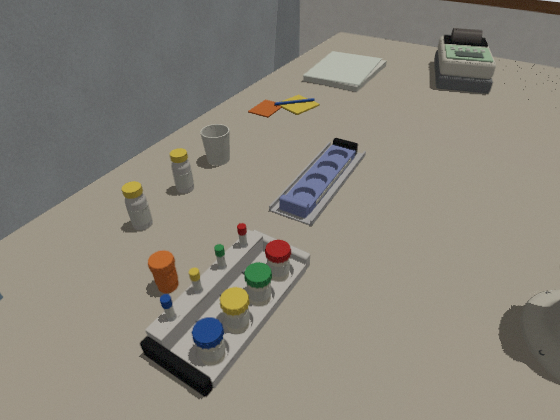

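```bash
cat >> h.py <<'E'
def cloud(n,d):
    k,dc,R,t=K(n); v,u=np.mgrid[0:420,0:560]
    p=cv2.undistortPoints(np.c_[u.ravel(),v.ravel()].astype(float).reshape(-1,1,2),k,dc).reshape(-1,2)
    X=(np.c_[p,np.ones(len(p))]*d.reshape(-1,1)-t)@R
    return X.reshape(420,560,3)
HUE={"red":(175,5),"yellow":(22,33),"green":(50,85),"blue":(105,125),"orange":(6,15)}
def hmask(p,c,s=120):
    h=cv2.cvtColor(p,cv2.COLOR_RGB2HSV); a,b=HUE[c]; H=h[:,:,0]
    m=((H>=a)&(H<=b)) if a<b else ((H>=a)|(H<=b))
    return m&(h[:,:,1]>s)&(h[:,:,2]>40)
def blobs(p,d,n,c,s=120,amin=12):
    X=cloud(n,d); nl,L,st,ce=cv2.connectedComponentsWithStats(hmask(p,c,s).astype(np.uint8))
    out=[]
    for i in range(1,nl):
        if st[i,4]<amin: continue
        q=X[(L==i)&(d>0)]
        if len(q)==0: continue
        zt=np.percentile(q[:,2],90); q=q[abs(q[:,2]-zt)<.005]
        (cx,cy),r=cv2.minEnclosingCircle(q[:,:2].astype(np.float32))
        out.append((c,ce[i].round(),st[i,4],"ztop",round(zt,4),"mean",q[:,:2].mean(0).round(4),"circ",round(cx,4),round(cy,4),round(r,4)))
    return out
E
python3 - <<'E'
from h import *
for n in("top","side"):
    p=cv2.imread(f"pics/{n}0.png")[:,:,::-1].copy(); d=np.load(f"pics/{n}0.npy")
    for c in HUE:
        for b in blobs(p,d,n,c):
            if abs(b[6][0]-.47)<.2 and abs(b[6][1])<.5: print(n,*b)
p=cv2.imread("pics/top0.png")
c=cv2.resize(p[190:280,100:260],None,fx=4,fy=4,interpolation=cv2.INTER_CUBIC)
c2=cv2.resize(p[180:250,280:440],None,fx=4,fy=4,interpolation=cv2.INTER_CUBIC)
cv2.imwrite("pics/crop.png",cv2.convertScaleAbs(cv2.resize(np.vstack([c,c2]),(600,600)),alpha=1.6))
# analyser
d=np.load("pics/top0.npy");X=cloud("top",d);h=cv2.cvtColor(p,cv2.COLOR_BGR2HSV)
m=(h[:,:,0]>105)&(h[:,:,0]<130)&(h[:,:,1]>60)
m[:,:285]=0;m[:,440:]=0;m[:180]=0;m[250:]=0
for lo,hi in((.019,.030),(.030,.045),(.004,.017)):
    q=X[m&(X[...,2]>lo)&(X[...,2]<hi)]
    print(lo,len(q),cv2.minAreaRect((q[:,:2]*1000).astype(np.float32)) if len(q) else "",np.median(q,0) )
f=(m&(X[...,2]>.004)&(X[...,2]<.014)).astype(np.uint8)
nl,L,st,ce=cv2.connectedComponentsWithStats(f)
for i in range(1,nl):
    if st[i,4]>20:
        q=X[L==i];print("floor",ce[i].round(1),st[i,4],q.mean(0).round(4),q.min(0).round(4),q.max(0).round(4))
bk=(h[:,:,2]<40);bk[:180]=0;bk[280:]=0;bk[:,:100]=0;bk[:,440:]=0
nl,L,st,ce=cv2.connectedComponentsWithStats(bk.astype(np.uint8))
for i in range(1,nl):
    if st[i,4]>60:
        q=X[L==i];q=q[q[:,2]>np.median(q[:,2])-.006];print("black",ce[i],st[i,4],np.median(q,0).round(4),cv2.minAreaRect((q[:,:2]*1000).astype(np.float32)))
E
```

```text
top red [215. 209.] 51 ztop 0.0924 mean [0.5717 0.1267] circ 0.5718 0.1268 0.0077
top red [216. 246.] 341 ztop 0.0768 mean [0.4961 0.128 ] circ 0.496 0.1278 0.0216
top yellow [155. 209.] 62 ztop 0.0908 mean [0.5748 0.2497] circ 0.5749 0.2499 0.0081
top yellow [157. 246.] 377 ztop 0.0769 mean [0.498  0.2505] circ 0.498 0.2509 0.0224
top green [186. 209.] 37 ztop 0.0924 mean [0.5728 0.1872] circ 0.5718 0.1877 0.0066
top green [186. 246.] 316 ztop 0.0769 mean [0.4961 0.1887] circ 0.4961 0.1888 0.0206
top blue [125. 209.] 44 ztop 0.0915 mean [0.5755 0.3115] circ 0.5755 0.3118 0.0068
top blue [125. 247.] 365 ztop 0.0769 mean [0.4977 0.3154] circ 0.4981 0.3157 0.022
top orange [163. 173.] 464 ztop 0.0707 mean [0.6564 0.2446] circ 0.6564 0.245 0.0221
side red [241. 229.] 94 ztop 0.0912 mean [0.5685 0.1304] circ 0.5686 0.1293 0.0087
side red [278. 251.] 481 ztop 0.0764 mean [0.4926 0.1322] circ 0.4935 0.1311 0.0223
side yellow [194. 274.] 113 ztop 0.091 mean [0.5715 0.2535] circ 0.5728 0.2531 0.0088
side yellow [234. 301.] 651 ztop 0.0766 mean [0.4943 0.2548] circ 0.4952 0.2535 0.022
side gr
[... 909 characters left out ...]
767  0.0098] [ 0.5448 -0.3     0.0055] [ 0.592  -0.254   0.0139]
floor [372.9 211.2] 369 [ 0.5661 -0.2145  0.0096] [ 0.5418 -0.2377  0.0059] [ 0.5895 -0.1917  0.0137]
floor [317.2 213.6] 379 [ 0.5635 -0.0898  0.0096] [ 0.5399 -0.114   0.006 ] [ 0.5876 -0.0669  0.0137]
floor [344.9 212.4] 375 [ 0.5648 -0.152   0.0098] [ 0.5409 -0.1748  0.0054] [ 0.5884 -0.1292  0.0138]
black [424.09708738 208.82038835] 206 [ 0.5659 -0.3184  0.0373] ((515.682373046875, -173.4756622314453), (57.435035705566406, 335.70794677734375), 19.418920516967773)
black [112.74328358 235.45671642] 335 [0.5223 0.3599 0.0329] ((482.8881530761719, 193.84075927734375), (381.7909240722656, 115.95014953613281), 74.27571105957031)
```

View pics/crop.png

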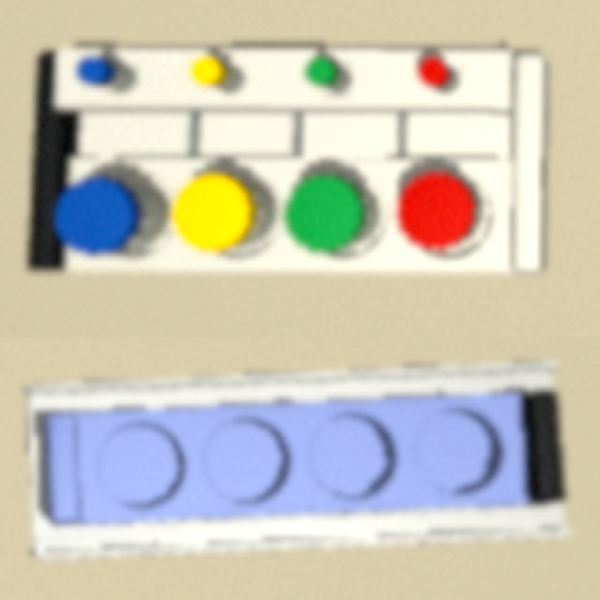

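Blue (125,247), yellow (157,246), green (186,246) and red (216,246) lids stand in the reception rack, from the black end at the left. The analyser's black end is at the right, (424,209), and its wells are at (401,210), (373,211), (345,212) and (317,214). Things that could be taken for pot_yellow: the orange pot (162,172), the yellow-lidded jars (204,90) and (272,86), and the yellow note (503,98). The crop confirms the rack pot at (157,246). Heights (76 mm for lids, 91 mm for tubes) and spacing (62 mm) match the description.

```bash
cat >> h.py <<'E'
from scipy.spatial.transform import Rotation as Ro
def rel(xyz,ang=-91.15):
    s=env.read_state(); R=Ro.from_quat(np.array(s["ee_rot"])[[1,2,3,0]]).as_matrix()
    a=np.degrees(np.arctan2(R[1,0],R[0,0])); th=np.radians((a-ang+180)%360-180)
    print("now",np.round(s["position"],4),"ang",round(a,2),"tilt",np.round(R[:2,2],4),"t",s["clock"],"w",s["grip_width"],"gf",s["grasp_force"],"F",np.round(s["contact_force"],1))
    print("shift",(R.T@(np.array(xyz)-s["position"])*1000).round(1),"turn",round(th,3))
E
python3 -c "
from h import *
rel((.4965,.317,.2304))"
```

```text
now [0.1416 0.6082 0.2303] ang -13.12 tilt [-0.0004 -0.0019] t 0.1 w 0.08550621693478219 gf 0.0 F [ 0.7 -1.2  0.2]
shift [4.117e+02 2.031e+02 4.000e-01] turn 1.362
```

The manual's scale: shifts go in shares of 750 mm and turns go in shares of pi rad. Converting my numbers, 412 mm is 0.5493, 390 mm is 0.52, 1.362 rad is 0.4335.

Request:
play_rows(series=[[0.0467,0.0227,0,0.0382,75],[0.0933,0.0453,0,0.0764,75],[0.14,0.0693,0,0.1146,75],[0.1867,0.092,0,0.1528,70],[0.2347,0.116,0,0.191,70],[0.2827,0.14,0,0.2292,70],[0.3293,0.1627,0,0.2674,70],[0.376,0.1853,0,0.3056,70],[0.424,0.2093,0,0.3438,70],[0.472,0.232,0,0.382,70],[0.52,0.256,0,0.4138,70],[0.5493,0.2707,0,0.4335,70]])

```text
clock: 1.1
position: [0.4989, 0.3149, 0.2308]
ee_rot: [-0.001, -0.698, 0.717, -0.0]
contact_force: [-0.3, -0.2, -0.4]
grip_width: 0.0701
grasp_force: 0.0
```

Request:
play_rows(series=[[0,0,0,0,70],[0,0,0,0,70],[0,0,0,0,70],[0,0,0,0,70]])

```text
clock: 1.43
position: [0.4962, 0.3182, 0.2311]
ee_rot: [-0.0, -0.701, 0.714, 0.0]
contact_force: [0.5, -0.4, 0.2]
grip_width: 0.0701
grasp_force: 0.0
```

```bash
python3 -c "
from h import *
rel((.4965,.317,.046))
snap('side','side1')"
```

```text
now [0.4962 0.3182 0.2311] ang -91.05 tilt [-0.0004 -0.0002] t 1.4333 w 0.07010986936464704 gf 0.0 F [ 0.5 -0.4  0.2]
shift [  1.1  -0.4 185.1] turn 0.002
```

View pics/side1.png

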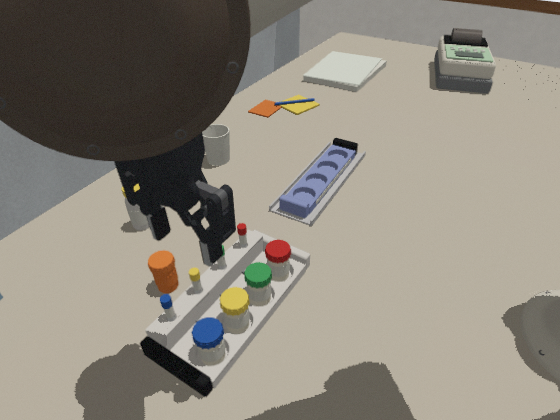

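The fingertips are at (157,235) and (210,258), above the blue pot as far as the view can show. I'll descend to just above the lid and check.

In the tool's units: 127 mm is 0.1693, 115 mm is 0.1533.

Request:
play_rows(series=[[0.0013,0,0.04,0,70],[0.0013,0,0.08,0,70],[0.0013,0,0.12,0,70],[0.0013,0,0.1533,0,70],[0.0013,0,0.1693,0,70],[0.0013,0,0.1693,0,70],[0.0013,0,0.1693,0,70]])

```text
clock: 2.07
position: [0.4964, 0.3173, 0.1042]
ee_rot: [-0.0, -0.701, 0.713, -0.0]
contact_force: [-0.4, 0.2, -0.0]
grip_width: 0.0701
grasp_force: 0.0
```

```bash
python3 -c "
from h import *
rel((.4965,.317,.046))
p,d=snap('side','side2')
s=env.read_state()['position']
print(proj('side',[s,s+[.035,0,.006],s-[.035,0,-.006],[.4965,.317,.076]]))
cv2.imwrite('pics/c2.png',cv2.convertScaleAbs(cv2.resize(p[180:380,110:310,::-1],(600,600)),alpha=1.5))"
```

```text
now [0.4964 0.3173 0.1042] ang -91.03 tilt [-0.0003 -0.0009] t 2.0667 w 0.07007906900342603 gf 0.0 F [-0.4  0.2 -0. ]
shift [ 0.2 -0.1 58.2] turn 0.002
[[202.56617699 316.27527967]
 [182.34932746 302.83343266]
 [222.58959756 324.95954103]
 [206.21844567 328.53209954]]
```

View pics/c2.png

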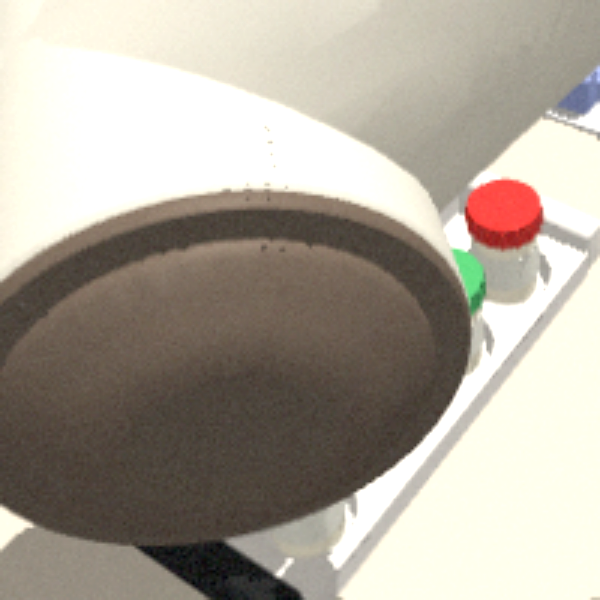

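The wrist hides the grasp in this view. The margins are ±13 mm, so I'll go down and watch the force.

In the tool's units: 58 mm is 0.0773, 56 mm is 0.0747.

Request:
play_rows(series=[[0,0,0.016,0,70],[0,0,0.032,0,70],[0,0,0.048,0,70],[0,0,0.064,0,70],[0,0,0.0747,0,70],[0,0,0.0773,0,70],[0,0,0.0773,0,70]])

```text
clock: 2.7
position: [0.4971, 0.317, 0.0468]
ee_rot: [0.0, -0.7, 0.714, -0.0]
contact_force: [0.4, -1.0, -0.1]
grip_width: 0.0698
grasp_force: 0.0
```

Request:
play_rows(series=[[0,0,0,0,55],[0,0,0,0,50],[0,0,0,0,45],[0,0,0,0,40],[0,0,0,0,36],[0,0,0,0,36],[0,0,0,0,36],[0,0,0,0,36]], squeeze=30)

```text
clock: 3.37
position: [0.4973, 0.3169, 0.0472]
ee_rot: [0.001, -0.7, 0.714, -0.0]
contact_force: [-1.5, -0.8, 5.5]
grip_width: 0.0416
grasp_force: 30.3
```

In the tool's units: -145 mm is -0.1933, -140 mm is -0.1867.

Request:
play_rows(series=[[0,0,-0.0067,0,36],[0,0,-0.02,0,36],[0,0,-0.04,0,36],[0,0,-0.0667,0,36],[0,0,-0.1,0,36],[0,0,-0.1333,0,36],[0,0,-0.1667,0,36],[0,0,-0.1867,0,36],[0,0,-0.1933,0,36],[0,0,-0.1933,0,36]])

```text
clock: 4.2
position: [0.4973, 0.3169, 0.193]
ee_rot: [0.002, -0.7, 0.714, 0.0]
contact_force: [0.2, -0.3, -1.3]
grip_width: 0.0418
grasp_force: 30.5
```

```bash
python3 -c "
from h import *
rel((.5665,-.2755,.190))
p,d=snap('side','side3')
"
```

```text
now [0.4973 0.3169 0.193 ] ang -91.15 tilt [0.0021 0.0025] t 4.2 w 0.04180352124893608 gf 30.532473921775818 F [ 0.2 -0.3 -1.3]
shift [590.9 -81.1   1.7] turn 0.0
```

View pics/side3.png

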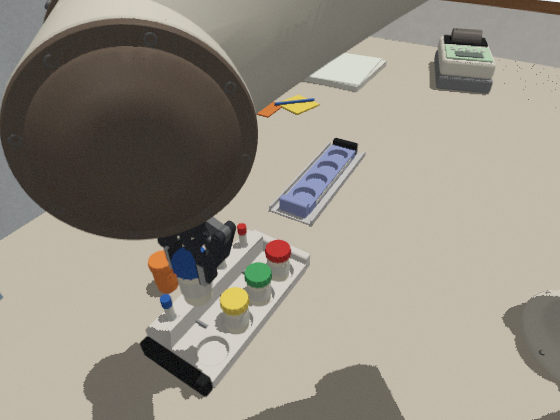

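The blue pot is held upright, lid at (186,265), and its well is empty at (213,352). I'll check the well positions against the side view before carrying it over.

```bash
python3 - <<'E'
from h import *
for n in("top","side"):
    p=cv2.imread(f"pics/{n}0.png");d=np.load(f"pics/{n}0.npy");X=cloud(n,d);h=cv2.cvtColor(p,cv2.COLOR_BGR2HSV)
    m=(h[:,:,0]>105)&(h[:,:,0]<130)&(h[:,:,1]>60)&(X[...,0]>.5)&(X[...,0]<.64)&(X[...,1]<0)&(X[...,1]>-.36)
    q=X[m&(abs(X[...,2]-.038)<.004)]; print(n,"end",np.median(q,0).round(4),q.min(0).round(4),q.max(0).round(4))
    q=X[m&(abs(X[...,2]-.024)<.004)]; print("plate",cv2.minAreaRect((q[:,:2]*1000).astype(np.float32)))
    b=(h[:,:,2]<40)&(X[...,0]>.5)&(X[...,0]<.64)&(X[...,1]<-.2)&(X[...,1]>-.36)&(abs(X[...,2]-.038)<.004)
    q=X[b]; print("black",len(q),np.median(q,0).round(4),q.min(0).round(4),q.max(0).round(4))
    f=(m&(abs(X[...,2]-.010)<.0025)).astype(np.uint8);nl,L,st,ce=cv2.connectedComponentsWithStats(f)
    for i in range(1,nl):
        if st[i,4]>60:
            q=X[L==i];print("floor",st[i,4],q.mean(0).round(4),q.min(0).round(4),q.max(0).round(4))
E
```

```text
top end [ 0.5613 -0.0416  0.0372] [ 0.5306 -0.0512  0.034 ] [ 0.592  -0.0328  0.041 ]
plate ((564.5716552734375, -173.726806640625), (64.53260040283203, 281.6077575683594), 1.0978357791900635)
black 165 [ 0.566  -0.3193  0.0374] [ 0.5378 -0.3274  0.0341] [ 0.5965 -0.3129  0.0419]
floor 327 [ 0.5662 -0.2142  0.0097] [ 0.5418 -0.2377  0.0075] [ 0.5895 -0.1917  0.0125]
floor 312 [ 0.5676 -0.2765  0.0098] [ 0.5448 -0.2989  0.0076] [ 0.5904 -0.254   0.0124]
floor 335 [ 0.5634 -0.0899  0.0098] [ 0.5399 -0.114   0.0075] [ 0.5876 -0.0669  0.0123]
floor 329 [ 0.5649 -0.1522  0.0098] [ 0.5409 -0.1748  0.0075] [ 0.5884 -0.1292  0.0124]
side end [ 0.5568 -0.0375  0.0369] [ 0.5268 -0.3192  0.0341] [ 0.5899 -0.03    0.0397]
plate ((562.2094116210938, -171.85983276367188), (66.43587493896484, 284.9494934082031), 1.3756051063537598)
black 86 [ 0.5639 -0.3159  0.0365] [ 0.5344 -0.3275  0.034 ] [ 0.5964 -0.3089  0.0392]
floor 90 [ 0.5693 -0.2854  0.0096] [ 0.549  -0.3003  0.0077] [ 0.5905 -0.2671  0.0121]
floor 103 [ 0.5684 -0.2224  0.0096] [ 0.5472 -0.2377  0.0076] [ 0.5883 -0.205   0.0124]
floor 130 [ 0.5669 -0.1592  0.0096] [ 0.5472 -0.1751  0.0076] [ 0.5872 -0.1409  0.0124]
floor 147 [ 0.5651 -0.0962  0.0095] [ 0.544  -0.1129  0.0076] [ 0.5864 -0.0777  0.0123]
```

Request:
play_rows(series=[[0.0107,-0.0013,0,0,36],[0.032,-0.004,0,0,36],[0.0613,-0.008,0,0,36],[0.096,-0.0133,0,0,36],[0.1333,-0.0187,0,0,36],[0.1707,-0.024,0,0,36],[0.208,-0.0293,0,0,36],[0.2453,-0.0347,0,0,36],[0.2827,-0.0387,0,0,36],[0.32,-0.044,0,0,36],[0.3573,-0.0493,0,0,36],[0.3947,-0.0547,0,0,36]])

```text
clock: 5.25
position: [0.5306, 0.017, 0.1901]
ee_rot: [-0.001, -0.7, 0.714, 0.001]
contact_force: [0.7, -0.6, -1.5]
grip_width: 0.042
grasp_force: 30.5
```

In the tool's units: 293 mm is 0.3907, 286 mm is 0.3813.

Request:
play_rows(series=[[0.0373,-0.0053,0,0,36],[0.0747,-0.0107,0,0,36],[0.112,-0.0147,0,0,36],[0.1493,-0.02,0,0,36],[0.1867,-0.0253,0,0,36],[0.224,-0.0307,0,0,36],[0.2613,-0.036,0,0,36],[0.2987,-0.0413,0,0,36],[0.3333,-0.0453,0,0,36],[0.3627,-0.0493,0,0,36],[0.3813,-0.052,0,0,36],[0.3907,-0.0533,0,0,36]])

```text
clock: 6.25
position: [0.5648, -0.2762, 0.1899]
ee_rot: [-0.001, -0.699, 0.715, 0.001]
contact_force: [-0.6, 0.6, -0.7]
grip_width: 0.0418
grasp_force: 30.5
```

In the tool's units: 87 mm is 0.116, 83 mm is 0.1107.

Request:
play_rows(series=[[0,0,0.0067,0,36],[0,0,0.024,0,36],[0,0,0.0507,0,36],[0,0,0.0773,0,36],[0,0,0.0973,0,36],[0,0,0.1107,0,36],[0,0,0.116,0,36],[0,0,0.116,0,36],[0,0,0.116,0,36]])

```text
clock: 7.0
position: [0.5667, -0.2737, 0.105]
ee_rot: [0.0, -0.7, 0.714, -0.001]
contact_force: [0.2, -0.2, -0.3]
grip_width: 0.0419
grasp_force: 30.5
```

```bash
python3 -c "
from h import *
rel((.566,-.274,.051))
p,d=snap('side','side4')
cv2.imwrite('pics/c4.png',cv2.convertScaleAbs(cv2.resize(p[60:240,240:480,::-1],(800,600)),alpha=1.5))
"
```

```text
now [ 0.5667 -0.2737  0.105 ] ang -91.09 tilt [ 0.001  -0.0005] t 7.0 w 0.041876759759701954 gf 30.541552305221558 F [ 0.2 -0.2 -0.3]
shift [ 0.3  0.7 54. ] turn 0.001
```

View pics/c4.png

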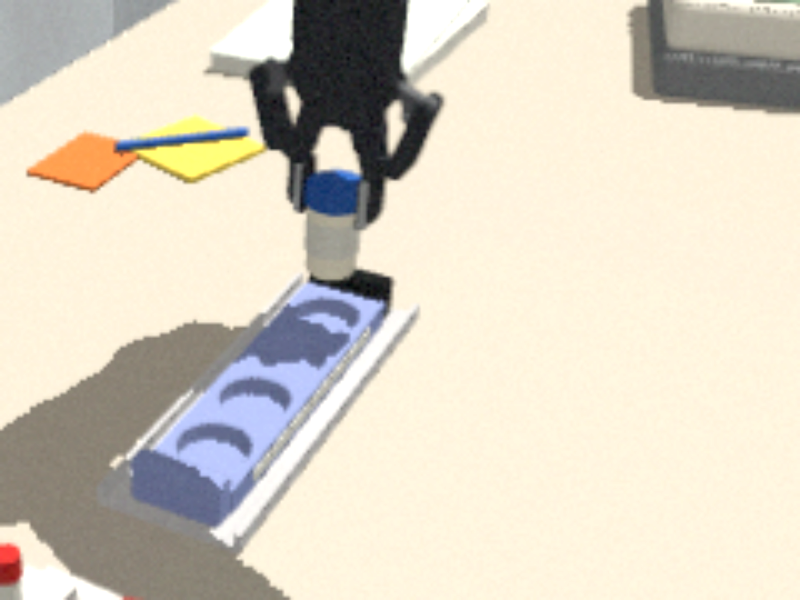

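The blue pot hangs upright over the black-end well (crop (333,230)). I'll lower it gently.

In the tool's units: 53 mm is 0.0707, 52 mm is 0.0693.

Request:
play_rows(series=[[0,0,0.0107,0,36],[0,0,0.024,0,36],[0,0,0.0373,0,36],[0,0,0.048,0,36],[0,0,0.056,0,36],[0,0,0.0627,0,36],[0,0,0.0667,0,36],[0,0,0.0693,0,36],[0,0,0.0707,0,36],[0,0,0.0707,0,36],[0,0,0.0707,0,36]])

```text
clock: 7.97
position: [0.5665, -0.274, 0.0517]
ee_rot: [0.0, -0.7, 0.714, -0.0]
contact_force: [-0.3, 0.5, -1.0]
grip_width: 0.0421
grasp_force: 30.6
```

Not quite touching yet; 1 mm more, then open slowly.

In the tool's units: 1 mm is 0.0013, 0.5 mm is 0.0007.

Request:
play_rows(series=[[0,0,0.0007,0,36],[0,0,0.0013,0,36],[0,0,0.0013,0,36],[0,0,0.0013,0,44],[0,0,0.0013,0,47],[0,0,0.0013,0,52],[0,0,0.0013,0,60],[0,0,0.0013,0,70],[0,0,0.0013,0,70],[0,0,0.0013,0,70],[0,0,0.0013,0,70]])

```text
clock: 8.88
position: [0.5661, -0.274, 0.0502]
ee_rot: [-0.0, -0.7, 0.714, 0.0]
contact_force: [-0.6, 0.3, -0.4]
grip_width: 0.0698
grasp_force: 0.0
```

Request:
play_rows(series=[[0,0,-0.0133,0,70],[0,0,-0.0333,0,70],[0,0,-0.06,0,70],[0,0,-0.0933,0,70],[0,0,-0.1267,0,70],[0,0,-0.1533,0,70],[0,0,-0.1667,0,70],[0,0,-0.1733,0,70]])

```text
clock: 9.55
position: [0.5669, -0.2742, 0.183]
ee_rot: [0.001, -0.7, 0.714, -0.002]
contact_force: [0.8, -0.4, -0.1]
grip_width: 0.0699
grasp_force: 0.0
```

```bash
python3 -c "
from h import *
p,d=snap('side','side5')
for c in HUE:
  for b in blobs(p,d,'side',c,amin=60): print(*b)
rel((.4968,.2522,.181))
"
```

```text
red [241. 229.] 92 ztop 0.0909 mean [0.5686 0.1302] circ 0.5687 0.1289 0.0089
red [278. 251.] 486 ztop 0.0763 mean [0.4924 0.1323] circ 0.4935 0.131 0.022
yellow [300. 107.] 293 ztop 0.007 mean [ 0.8009 -0.5019] circ 0.8074 -0.5091 0.0614
yellow [178. 155.] 204 ztop 0.1005 mean [0.8247 0.0109] circ 0.826 0.0096 0.0191
yellow [132. 189.] 269 ztop 0.1006 mean [0.8171 0.1533] circ 0.8191 0.151 0.0197
yellow [194. 274.] 113 ztop 0.0911 mean [0.5713 0.2537] circ 0.5726 0.254 0.0087
yellow [234. 301.] 649 ztop 0.0766 mean [0.4943 0.2548] circ 0.4947 0.2538 0.0221
green [219. 250.] 86 ztop 0.0912 mean [0.5694 0.1923] circ 0.5704 0.192 0.008
green [258. 275.] 533 ztop 0.0763 mean [0.4921 0.194 ] circ 0.493 0.193 0.0219
blue [293. 101.] 67 ztop 0.0142 mean [ 0.8292 -0.5128] circ 0.8274 -0.5118 0.063
blue [339. 137.] 196 ztop 0.0803 mean [ 0.5633 -0.2698] circ 0.5637 -0.2724 0.0229
blue [166. 301.] 135 ztop 0.0919 mean [0.573  0.3152] circ 0.5733 0.314 0.0086
orange [521.   5.] 730 ztop 0.1805 mean [ 0.2449 -1.5775] circ 0.2616 -1.5666 0.1003
orange [265. 108.] 329 ztop 0.005 mean [ 0.893  -0.4398] circ 0.8914 -0.4449 0.0602
orange [163. 271.] 938 ztop 0.0699 mean [0.6527 0.2492] circ 0.6541 0.2478 0.0218
now [ 0.5667 -0.2742  0.1825] ang -91.14 tilt [ 0.0033 -0.0009] t 9.6 w 0.06989357213769501 gf 0.0 F [0.  0.6 1.1]
shift [-524.9   80.4    0.8] turn 0.0
```

View pics/side5.png

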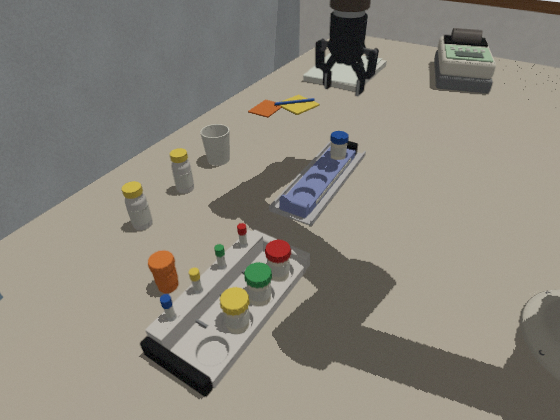

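Blue stands in the first well, lid at (339,137), top 80 mm up, within about 2 mm of centre. Yellow next, lid at (234,301).

In the tool's units: -422 mm is -0.5627, -384 mm is -0.512.

Request:
play_rows(series=[[-0.02,0.0027,0,0,70],[-0.06,0.0093,0,0,70],[-0.1067,0.016,0,0,70],[-0.1573,0.024,0,0,70],[-0.208,0.032,0,0,70],[-0.2587,0.04,0,0,70],[-0.3093,0.0467,0,0,70],[-0.36,0.0547,0,0,70],[-0.4107,0.0627,0,0,70],[-0.4613,0.0707,0,0,70],[-0.512,0.0773,0,0,70],[-0.5627,0.0853,0,0,70]])

```text
clock: 10.6
position: [0.5087, 0.151, 0.1788]
ee_rot: [-0.002, -0.7, 0.714, 0.001]
contact_force: [1.3, 0.8, -0.1]
grip_width: 0.0697
grasp_force: 0.0
```

In the tool's units: -101.5 mm is -0.1353, -99 mm is -0.132.

Request:
play_rows(series=[[-0.0467,0.008,0,0,70],[-0.0867,0.0133,0,0,70],[-0.116,0.0187,0,0,70],[-0.132,0.0207,0,0,70],[-0.1353,0.0209,0,0,70],[-0.1353,0.0209,0,0,70],[-0.1353,0.0209,0.04,0,70],[-0.1353,0.0209,0.08,0,70],[-0.1353,0.0209,0.1067,0,70],[-0.1353,0.0209,0.112,0,70],[-0.1353,0.0209,0.112,0,70]])

```text
clock: 11.52
position: [0.4963, 0.249, 0.0949]
ee_rot: [-0.002, -0.699, 0.715, 0.0]
contact_force: [-0.5, -0.2, -0.6]
grip_width: 0.0706
grasp_force: 0.0
```

```bash
python3 -c "
from h import *
rel((.4975,.2508,.047))"
```

```text
now [0.4963 0.249  0.0949] ang -91.24 tilt [-0.003 -0.003] t 11.5167 w 0.07057569831189725 gf 0.0 F [-0.5 -0.2 -0.6]
shift [-2.  -1.3 47.9] turn -0.002
```

In the tool's units: 48 mm is 0.064, 44 mm is 0.0587.

Request:
play_rows(series=[[-0.0027,-0.0013,0,0,70],[-0.0027,-0.0013,0.016,0,70],[-0.0027,-0.0013,0.032,0,70],[-0.0027,-0.0013,0.048,0,70],[-0.0027,-0.0013,0.0587,0,70],[-0.0027,-0.0013,0.064,0,70],[-0.0027,-0.0013,0.064,0,70],[-0.0027,-0.0013,0.064,0,70]])

```text
clock: 12.18
position: [0.4986, 0.2534, 0.0492]
ee_rot: [0.001, -0.7, 0.714, -0.0]
contact_force: [0.0, -0.2, 0.2]
grip_width: 0.0699
grasp_force: 0.0
```

Request:
play_rows(series=[[0,0,0,0,55],[0,0,0,0,50],[0,0,0,0,45],[0,0,0,0,40],[0,0,0,0,36],[0,0,0,0,36],[0,0,0,0,36],[0,0,0,0,36]])

```text
clock: 12.85
position: [0.4982, 0.2532, 0.049]
ee_rot: [0.0, -0.7, 0.714, -0.0]
contact_force: [-2.0, 0.2, 5.1]
grip_width: 0.0421
grasp_force: 30.3
```

In the tool's units: -145 mm is -0.1933, -140 mm is -0.1867.

Request:
play_rows(series=[[0,0,-0.0067,0,36],[0,0,-0.02,0,36],[0,0,-0.04,0,36],[0,0,-0.0667,0,36],[0,0,-0.1,0,36],[0,0,-0.1333,0,36],[0,0,-0.1667,0,36],[0,0,-0.1867,0,36],[0,0,-0.1933,0,36],[0,0,-0.1933,0,36],[0,0,-0.1933,0,36]])

```text
clock: 13.77
position: [0.4973, 0.2527, 0.1926]
ee_rot: [-0.001, -0.7, 0.714, 0.0]
contact_force: [0.1, -0.5, -0.6]
grip_width: 0.0415
grasp_force: 30.5
```

```bash
python3 -c "
from h import *
rel((.5647,-.2125,.192))"
```

```text
now [0.4973 0.2527 0.1926] ang -91.17 tilt [-0.0014 -0.0004] t 13.7667 w 0.04153803786216514 gf 30.522775053977966 F [ 0.1 -0.5 -0.6]
shift [463.7 -76.9   0.6] turn -0.0
```

In the tool's units: 296 mm is 0.3947, 268 mm is 0.3573.

Request:
play_rows(series=[[0.0107,-0.0013,0,0,36],[0.032,-0.0053,0,0,36],[0.0613,-0.0107,0,0,36],[0.096,-0.016,0,0,36],[0.1333,-0.0227,0,0,36],[0.1707,-0.028,0,0,36],[0.208,-0.0347,0,0,36],[0.2453,-0.0413,0,0,36],[0.2827,-0.0467,0,0,36],[0.32,-0.0533,0,0,36],[0.3573,-0.0587,0,0,36],[0.3947,-0.0653,0,0,36]])

```text
clock: 14.77
position: [0.5399, -0.0459, 0.1917]
ee_rot: [-0.001, -0.7, 0.714, 0.001]
contact_force: [0.6, -0.5, -0.6]
grip_width: 0.042
grasp_force: 30.5
```

In the tool's units: 166 mm is 0.2213, 163 mm is 0.2173.

Request:
play_rows(series=[[0.0373,-0.0067,0,0,36],[0.0747,-0.012,0,0,36],[0.112,-0.0187,0,0,36],[0.1493,-0.0253,0,0,36],[0.1813,-0.0307,0,0,36],[0.204,-0.0347,0,0,36],[0.2173,-0.036,0,0,36],[0.2213,-0.0373,0,0,36],[0.2213,-0.0373,0,0,36],[0.2213,-0.0373,0,0,36]])

```text
clock: 15.6
position: [0.5653, -0.2099, 0.1927]
ee_rot: [-0.0, -0.7, 0.714, 0.001]
contact_force: [0.1, -0.1, -0.4]
grip_width: 0.042
grasp_force: 30.5
```

In the tool's units: 87 mm is 0.116, 83 mm is 0.1107.

Request:
play_rows(series=[[0,0,0.0067,0,36],[0,0,0.024,0,36],[0,0,0.0507,0,36],[0,0,0.0773,0,36],[0,0,0.0973,0,36],[0,0,0.1107,0,36],[0,0,0.116,0,36],[0,0,0.116,0,36],[0,0,0.116,0,36]])

```text
clock: 16.35
position: [0.5663, -0.2102, 0.107]
ee_rot: [0.0, -0.7, 0.714, -0.001]
contact_force: [0.6, 0.0, -0.1]
grip_width: 0.0417
grasp_force: 30.5
```

```bash
python3 -c "
from h import *
rel((.5647,-.2107,.052))"
```

```text
now [ 0.5663 -0.2102  0.107 ] ang -91.1 tilt [ 0.0011 -0.0004] t 16.35 w 0.041743739715319014 gf 30.531885623931885 F [ 0.6  0.  -0.1]
shift [ 0.5  1.6 55. ] turn 0.001
```

In the tool's units: 54 mm is 0.072, 53 mm is 0.0707.

Request:
play_rows(series=[[0,0.0013,0.0107,0,36],[0,0.0013,0.024,0,36],[0,0.0013,0.0373,0,36],[0,0.0013,0.048,0,36],[0,0.0013,0.056,0,36],[0,0.0013,0.0627,0,36],[0,0.0013,0.0667,0,36],[0,0.0013,0.0693,0,36],[0,0.0013,0.0707,0,36],[0,0.0013,0.072,0,36],[0,0.0013,0.072,0,36],[0,0.0013,0.072,0,36]])

```text
clock: 17.35
position: [0.5648, -0.2105, 0.053]
ee_rot: [0.0, -0.7, 0.714, -0.0]
contact_force: [-1.3, -0.0, 3.3]
grip_width: 0.0418
grasp_force: 30.7
```

Light contact (Fz +3.3 N). Release, and lift.

In the tool's units: 0.5 mm is 0.0007.

Request:
play_rows(series=[[0,0,0.0007,0,36],[0,0,0.0007,0,44],[0,0,0.0007,0,47],[0,0,0.0007,0,52],[0,0,0.0007,0,60],[0,0,0.0007,0,70],[0,0,0.0007,0,70],[0,0,0.0007,0,70],[0,0,0.0007,0,70]])

```text
clock: 18.1
position: [0.5647, -0.2104, 0.0517]
ee_rot: [0.0, -0.7, 0.714, 0.0]
contact_force: [0.0, -0.5, 0.3]
grip_width: 0.07
grasp_force: 0.0
```

In the tool's units: -130 mm is -0.1733, -125 mm is -0.1667.

Request:
play_rows(series=[[0,0,-0.0133,0,70],[0,0,-0.0333,0,70],[0,0,-0.06,0,70],[0,0,-0.0933,0,70],[0,0,-0.1267,0,70],[0,0,-0.1533,0,70],[0,0,-0.1667,0,70],[0,0,-0.1733,0,70],[0,0,-0.1733,0,70]])

```text
clock: 18.85
position: [0.565, -0.2104, 0.1829]
ee_rot: [0.001, -0.7, 0.714, -0.001]
contact_force: [-0.5, 0.1, 0.6]
grip_width: 0.0698
grasp_force: 0.0
```

```bash
python3 -c "
from h import *
p,d=snap('side','side6')
for c in HUE:
  for b in blobs(p,d,'side',c,amin=60): 
    if abs(b[6][0]-.5)<.1 and abs(b[6][1])<.4: print(*b)
rel((.4963,.189,.183))
"
```

```text
red [241. 228.] 100 ztop 0.091 mean [0.5687 0.13  ] circ 0.5699 0.1296 0.0085
red [278. 251.] 490 ztop 0.0763 mean [0.4925 0.1322] circ 0.4934 0.131 0.0221
yellow [329. 149.] 225 ztop 0.0802 mean [ 0.5609 -0.2067] circ 0.5605 -0.2103 0.0232
yellow [194. 274.] 114 ztop 0.0911 mean [0.5712 0.2538] circ 0.5722 0.2532 0.0086
green [219. 250.] 86 ztop 0.0911 mean [0.5697 0.1921] circ 0.571 0.191 0.0079
green [258. 275.] 532 ztop 0.0764 mean [0.4922 0.1941] circ 0.4937 0.1929 0.0217
blue [339. 137.] 190 ztop 0.0805 mean [ 0.5631 -0.2694] circ 0.564 -0.2721 0.0226
blue [166. 301.] 135 ztop 0.0918 mean [0.573  0.3151] circ 0.5733 0.3151 0.0087
now [ 0.5644 -0.2103  0.1815] ang -91.16 tilt [-0.0004  0.0005] t 18.9 w 0.06993078211258724 gf 0.0 F [ 0.2  0.3 -0.4]
shift [-397.8   76.1   -1.3] turn -0.0
```

Yellow is in the second well, lid top at 80 mm, 62 mm from blue; the tubes haven't moved. Green next.

In the tool's units: -387 mm is -0.516, -368 mm is -0.4907.

Request:
play_rows(series=[[-0.02,0.004,0,0,70],[-0.06,0.012,0,0,70],[-0.1067,0.02,0,0,70],[-0.1573,0.0307,0,0,70],[-0.208,0.04,0,0,70],[-0.2587,0.0493,0,0,70],[-0.3093,0.0587,0,0,70],[-0.36,0.0693,0,0,70],[-0.4107,0.0787,0,0,70],[-0.4533,0.0867,0,0,70],[-0.4907,0.0933,0,0,70],[-0.516,0.0987,0,0,70]])

```text
clock: 19.9
position: [0.4971, 0.18, 0.18]
ee_rot: [-0.002, -0.701, 0.713, 0.0]
contact_force: [1.1, -0.3, 0.4]
grip_width: 0.0699
grasp_force: 0.0
```

In the tool's units: 84 mm is 0.112, 80 mm is 0.1067.

Request:
play_rows(series=[[-0.0107,0.002,0,0,70],[-0.0147,0.0027,0,0,70],[-0.0147,0.0027,0,0,70],[-0.0147,0.0027,0.04,0,70],[-0.0147,0.0027,0.08,0,70],[-0.0147,0.0027,0.1067,0,70],[-0.0147,0.0027,0.112,0,70],[-0.0147,0.0027,0.112,0,70],[-0.0147,0.0027,0.112,0,70]])

```text
clock: 20.65
position: [0.4976, 0.1886, 0.0986]
ee_rot: [0.0, -0.7, 0.714, -0.0]
contact_force: [0.2, -0.4, 0.7]
grip_width: 0.07
grasp_force: 0.0
```

```bash
python3 -c "
from h import *
rel((.4963,.189,.048))"
```

```text
now [0.4976 0.1886 0.0986] ang -91.18 tilt [0.0011 0.0002] t 20.65 w 0.07003891937546963 gf 0.0 F [ 0.2 -0.4  0.7]
shift [-0.4  1.3 50.6] turn -0.001
```

In the tool's units: 50 mm is 0.0667, 45 mm is 0.06.

Request:
play_rows(series=[[0,0.0013,0.016,0,70],[0,0.0013,0.032,0,70],[0,0.0013,0.048,0,70],[0,0.0013,0.06,0,70],[0,0.0013,0.0667,0,70],[0,0.0013,0.0667,0,70],[0,0.0013,0.0667,0,70]])

```text
clock: 21.23
position: [0.4962, 0.1893, 0.0485]
ee_rot: [0.001, -0.7, 0.714, -0.0]
contact_force: [0.4, -0.2, -0.0]
grip_width: 0.0703
grasp_force: 0.0
```

Request:
play_rows(series=[[0,0,0,0,55],[0,0,0,0,50],[0,0,0,0,45],[0,0,0,0,40],[0,0,0,0,36],[0,0,0,0,36],[0,0,0,0,36],[0,0,0,0,36]])

```text
clock: 21.9
position: [0.496, 0.1893, 0.0485]
ee_rot: [0.0, -0.7, 0.714, -0.0]
contact_force: [-1.3, 0.3, 5.9]
grip_width: 0.0421
grasp_force: 30.3
```

In the tool's units: -145 mm is -0.1933, -140 mm is -0.1867.

Request:
play_rows(series=[[0,0,-0.0067,0,36],[0,0,-0.02,0,36],[0,0,-0.04,0,36],[0,0,-0.0667,0,36],[0,0,-0.1,0,36],[0,0,-0.1333,0,36],[0,0,-0.1667,0,36],[0,0,-0.1867,0,36],[0,0,-0.1933,0,36],[0,0,-0.1933,0,36],[0,0,-0.1933,0,36]])

```text
clock: 22.82
position: [0.495, 0.1887, 0.1921]
ee_rot: [-0.001, -0.7, 0.714, 0.0]
contact_force: [-0.3, -0.4, -1.2]
grip_width: 0.0423
grasp_force: 30.5
```

```bash
python3 -c "
from h import *
rel((.5633,-.1500,.192))"
```

```text
now [0.495  0.1887 0.1921] ang -91.17 tilt [-0.0013 -0.0002] t 22.8167 w 0.042294459250636955 gf 30.501426458358765 F [-0.3 -0.4 -1.2]
shift [ 3.373e+02 -7.520e+01  1.000e-01] turn -0.0
```

In the tool's units: 292 mm is 0.3893, 268 mm is 0.3573.

Request:
play_rows(series=[[0.0107,-0.0027,0,0,36],[0.032,-0.0067,0,0,36],[0.0613,-0.0133,0,0,36],[0.096,-0.0213,0,0,36],[0.1333,-0.0293,0,0,36],[0.1707,-0.0373,0,0,36],[0.208,-0.0467,0,0,36],[0.2453,-0.0547,0,0,36],[0.2827,-0.0627,0,0,36],[0.32,-0.0707,0,0,36],[0.3573,-0.0787,0,0,36],[0.3893,-0.0867,0,0,36]])

```text
clock: 23.82
position: [0.5538, -0.1065, 0.191]
ee_rot: [-0.001, -0.7, 0.714, 0.001]
contact_force: [0.8, 0.8, -1.0]
grip_width: 0.0418
grasp_force: 30.5
```

In the tool's units: 87 mm is 0.116, 83 mm is 0.1107.

Request:
play_rows(series=[[0.0293,-0.0067,0,0,36],[0.048,-0.0107,0,0,36],[0.0573,-0.012,0,0,36],[0.06,-0.0127,0,0,36],[0.06,-0.0127,0.0067,0,36],[0.06,-0.0127,0.024,0,36],[0.06,-0.0127,0.0507,0,36],[0.06,-0.0127,0.0773,0,36],[0.06,-0.0127,0.0973,0,36],[0.06,-0.0127,0.1107,0,36],[0.06,-0.0127,0.116,0,36],[0.06,-0.0127,0.116,0,36]])

```text
clock: 24.82
position: [0.5629, -0.1487, 0.1048]
ee_rot: [-0.001, -0.7, 0.714, 0.001]
contact_force: [0.4, -0.9, 0.5]
grip_width: 0.0419
grasp_force: 30.5
```

Request:
play_rows(series=[[0,0,0,0,36],[0,0,0,0,36]])

```text
clock: 24.98
position: [0.5642, -0.1492, 0.1069]
ee_rot: [0.001, -0.7, 0.714, -0.001]
contact_force: [0.4, 0.8, -0.4]
grip_width: 0.0419
grasp_force: 30.5
```

```bash
python3 -c "
from h import *
rel((.5633,-.1500,.0525))"
```

```text
now [ 0.5642 -0.1492  0.1069] ang -91.12 tilt [ 0.0023 -0.0002] t 24.9833 w 0.04186432809143657 gf 30.509673357009888 F [ 0.4  0.8 -0.4]
shift [ 0.8  1.1 54.4] turn 0.001
```

In the tool's units: 54 mm is 0.072, 53 mm is 0.0707.

Request:
play_rows(series=[[0.0013,0.0013,0.0107,0,36],[0.0013,0.0013,0.024,0,36],[0.0013,0.0013,0.0373,0,36],[0.0013,0.0013,0.048,0,36],[0.0013,0.0013,0.056,0,36],[0.0013,0.0013,0.0627,0,36],[0.0013,0.0013,0.0667,0,36],[0.0013,0.0013,0.0693,0,36],[0.0013,0.0013,0.0707,0,36],[0.0013,0.0013,0.072,0,36],[0.0013,0.0013,0.072,0,36],[0.0013,0.0013,0.072,0,36]])

```text
clock: 25.98
position: [0.5625, -0.1504, 0.0525]
ee_rot: [0.0, -0.7, 0.714, -0.0]
contact_force: [-0.9, -1.2, 3.3]
grip_width: 0.042
grasp_force: 30.7
```

In the tool's units: 0.5 mm is 0.0007.

Request:
play_rows(series=[[0,0,0.0007,0,36],[0,0,0.0007,0,44],[0,0,0.0007,0,47],[0,0,0.0007,0,52],[0,0,0.0007,0,60],[0,0,0.0007,0,70],[0,0,0.0007,0,70],[0,0,0.0007,0,70],[0,0,0.0007,0,70]])

```text
clock: 26.73
position: [0.5624, -0.1503, 0.0512]
ee_rot: [-0.0, -0.7, 0.714, 0.0]
contact_force: [-0.4, 0.7, 0.6]
grip_width: 0.0698
grasp_force: 0.0
```

In the tool's units: -130 mm is -0.1733, -125 mm is -0.1667.

Request:
play_rows(series=[[0,0,-0.0133,0,70],[0,0,-0.0333,0,70],[0,0,-0.06,0,70],[0,0,-0.0933,0,70],[0,0,-0.1267,0,70],[0,0,-0.1533,0,70],[0,0,-0.1667,0,70],[0,0,-0.1733,0,70],[0,0,-0.1733,0,70]])

```text
clock: 27.48
position: [0.5627, -0.1503, 0.1823]
ee_rot: [0.001, -0.7, 0.714, -0.001]
contact_force: [-0.0, -0.2, 0.3]
grip_width: 0.0699
grasp_force: 0.0
```

```bash
python3 -c "
from h import *
p,d=snap('side','side7')
for c in HUE:
  for b in blobs(p,d,'side',c,amin=60): 
    if abs(b[6][0]-.5)<.1 and abs(b[6][1])<.4: print(*b)
rel((.4963,.128,.183))
"
```

```text
red [241. 229.] 97 ztop 0.091 mean [0.5687 0.1301] circ 0.5704 0.1292 0.0092
red [278. 251.] 479 ztop 0.0763 mean [0.4924 0.1322] circ 0.4941 0.131 0.0224
yellow [329. 149.] 226 ztop 0.0802 mean [ 0.5608 -0.2067] circ 0.56 -0.2097 0.0233
yellow [194. 274.] 113 ztop 0.0906 mean [0.5715 0.2535] circ 0.5728 0.2531 0.0085
green [317. 162.] 227 ztop 0.0802 mean [ 0.5585 -0.144 ] circ 0.5593 -0.1466 0.0223
green [219. 250.] 92 ztop 0.091 mean [0.5697 0.1915] circ 0.571 0.1909 0.0083
blue [339. 137.] 190 ztop 0.0803 mean [ 0.5633 -0.2694] circ 0.5654 -0.2719 0.023
blue [166. 301.] 135 ztop 0.0917 mean [0.573  0.3152] circ 0.5734 0.3158 0.0086
now [ 0.562  -0.1502  0.181 ] ang -91.16 tilt [-0.0004  0.0004] t 27.5333 w 0.0696902074570468 gf 0.0 F [-0.5  0.5 -0.1]
shift [-276.9   71.3   -1.9] turn -0.0
```

Green is seated too. Now red.

Request:
play_rows(series=[[-0.02,0.0053,0,0,70],[-0.06,0.016,0,0,70],[-0.1067,0.028,0,0,70],[-0.1573,0.0413,0,0,70],[-0.208,0.0547,0,0,70],[-0.256,0.0667,0,0,70],[-0.2987,0.0773,0,0,70],[-0.3333,0.0867,0,0,70],[-0.356,0.092,0,0,70],[-0.368,0.0947,0,0,70],[-0.3693,0.0947,0,0,70],[-0.3693,0.0947,0,0,70]])

```text
clock: 28.53
position: [0.4966, 0.1278, 0.1804]
ee_rot: [-0.001, -0.7, 0.714, 0.0]
contact_force: [-0.1, 0.5, 0.1]
grip_width: 0.0704
grasp_force: 0.0
```

In the tool's units: 84 mm is 0.112, 80 mm is 0.1067.

Request:
play_rows(series=[[0,0,0,0,70],[0,0,0.04,0,70],[0,0,0.08,0,70],[0,0,0.1067,0,70],[0,0,0.112,0,70],[0,0,0.112,0,70],[0,0,0.112,0,70]])

```text
clock: 29.12
position: [0.4979, 0.1276, 0.0981]
ee_rot: [0.001, -0.7, 0.714, -0.0]
contact_force: [0.3, -0.2, 0.3]
grip_width: 0.0696
grasp_force: 0.0
```

```bash
python3 -c "
from h import *
rel((.4963,.128,.048))"
```

```text
now [0.4979 0.1276 0.0981] ang -91.19 tilt [0.0013 0.0001] t 29.1167 w 0.06961063341004203 gf 0.0 F [ 0.3 -0.2  0.3]
shift [-0.4  1.7 50.1] turn -0.001
```

Request:
play_rows(series=[[0,0.0013,0.016,0,70],[0,0.0013,0.032,0,70],[0,0.0013,0.048,0,70],[0,0.0013,0.06,0,70],[0,0.0013,0.0667,0,70],[0,0.0013,0.0667,0,70],[0,0.0013,0.0667,0,70]])

```text
clock: 29.7
position: [0.4965, 0.1282, 0.0479]
ee_rot: [0.001, -0.7, 0.714, -0.0]
contact_force: [0.6, -0.9, -0.5]
grip_width: 0.0703
grasp_force: 0.0
```

Request:
play_rows(series=[[0,0,0,0,55],[0,0,0,0,50],[0,0,0,0,45],[0,0,0,0,40],[0,0,0,0,36],[0,0,0,0,36],[0,0,0,0,36],[0,0,0,0,36]])

```text
clock: 30.37
position: [0.4962, 0.1282, 0.0479]
ee_rot: [0.0, -0.7, 0.714, -0.0]
contact_force: [-0.6, 0.6, 6.4]
grip_width: 0.0423
grasp_force: 30.2
```

In the tool's units: -145 mm is -0.1933, -140 mm is -0.1867.

Request:
play_rows(series=[[0,0,-0.0067,0,36],[0,0,-0.02,0,36],[0,0,-0.04,0,36],[0,0,-0.0667,0,36],[0,0,-0.1,0,36],[0,0,-0.1333,0,36],[0,0,-0.1667,0,36],[0,0,-0.1867,0,36],[0,0,-0.1933,0,36],[0,0,-0.1933,0,36],[0,0,-0.1933,0,36]])

```text
clock: 31.28
position: [0.4953, 0.1278, 0.1917]
ee_rot: [-0.0, -0.7, 0.714, 0.0]
contact_force: [-0.1, 0.2, -1.6]
grip_width: 0.0418
grasp_force: 30.5
```

```bash
python3 -c "
from h import *
rel((.562,-.0885,.192))"
```

```text
now [0.4953 0.1278 0.1917] ang -91.17 tilt [-0.0013 -0.0001] t 31.2833 w 0.041836354007301436 gf 30.498070120811462 F [-0.1  0.2 -1.6]
shift [214.9 -71.1  -0.4] turn -0.0
```

In the tool's units: 215 mm is 0.2867, 214 mm is 0.2853.

Request:
play_rows(series=[[0.0107,-0.004,0,0,36],[0.032,-0.0107,0,0,36],[0.0613,-0.02,0,0,36],[0.096,-0.032,0,0,36],[0.1307,-0.0427,0,0,36],[0.1653,-0.0547,0,0,36],[0.2,-0.0653,0,0,36],[0.232,-0.076,0,0,36],[0.2587,-0.0853,0,0,36],[0.2773,-0.0907,0,0,36],[0.2853,-0.0933,0,0,36],[0.2867,-0.094,0,0,36]])

```text
clock: 32.28
position: [0.5616, -0.0898, 0.1907]
ee_rot: [-0.001, -0.699, 0.715, 0.001]
contact_force: [-0.9, 1.3, -1.0]
grip_width: 0.0421
grasp_force: 30.5
```

In the tool's units: 87 mm is 0.116, 83 mm is 0.1107.

Request:
play_rows(series=[[0,0,0,0,36],[0,0,0.0067,0,36],[0,0,0.024,0,36],[0,0,0.0507,0,36],[0,0,0.0773,0,36],[0,0,0.0973,0,36],[0,0,0.1107,0,36],[0,0,0.116,0,36],[0,0,0.116,0,36],[0,0,0.116,0,36]])

```text
clock: 33.12
position: [0.5627, -0.088, 0.1059]
ee_rot: [0.0, -0.7, 0.714, -0.0]
contact_force: [0.6, 0.0, -0.7]
grip_width: 0.042
grasp_force: 30.5
```

```bash
python3 -c "
from h import *
rel((.562,-.0885,.052))"
```

```text
now [ 0.5627 -0.088   0.1059] ang -91.09 tilt [ 0.001  -0.0002] t 33.1167 w 0.04196195501875047 gf 30.50556778907776 F [ 0.6  0.  -0.7]
shift [ 0.5  0.7 53.9] turn 0.001
```

In the tool's units: 54 mm is 0.072, 53 mm is 0.0707.

Request:
play_rows(series=[[0,0,0.0107,0,36],[0,0,0.024,0,36],[0,0,0.0373,0,36],[0,0,0.048,0,36],[0,0,0.056,0,36],[0,0,0.0627,0,36],[0,0,0.0667,0,36],[0,0,0.0693,0,36],[0,0,0.0707,0,36],[0,0,0.072,0,36],[0,0,0.072,0,36],[0,0,0.072,0,36]])

```text
clock: 34.12
position: [0.5622, -0.0884, 0.052]
ee_rot: [0.0, -0.7, 0.714, -0.0]
contact_force: [-1.8, 0.5, 3.4]
grip_width: 0.0423
grasp_force: 30.7
```

In the tool's units: 0.5 mm is 0.0007.

Request:
play_rows(series=[[0,0,0.0007,0,36],[0,0,0.0007,0,44],[0,0,0.0007,0,47],[0,0,0.0007,0,52],[0,0,0.0007,0,60],[0,0,0.0007,0,70],[0,0,0.0007,0,70],[0,0,0.0007,0,70],[0,0,0.0007,0,70]])

```text
clock: 34.87
position: [0.5622, -0.0883, 0.0508]
ee_rot: [-0.0, -0.7, 0.714, 0.0]
contact_force: [0.4, 0.8, -0.5]
grip_width: 0.0698
grasp_force: 0.0
```

In the tool's units: -150 mm is -0.2, -140 mm is -0.1867.

Request:
play_rows(series=[[0,0,-0.0133,0,70],[0,0,-0.0333,0,70],[0,0,-0.06,0,70],[0,0,-0.0933,0,70],[0,0,-0.1267,0,70],[0,0,-0.1533,0,70],[-0.04,0,-0.1733,0,70],[-0.0933,0,-0.1733,0,70],[-0.1467,0,-0.1733,0,70],[-0.1867,0,-0.1733,0,70],[-0.2,0,-0.1733,0,70],[-0.2,0,-0.1733,0,70]])

```text
clock: 35.87
position: [0.5653, 0.0639, 0.1816]
ee_rot: [0.001, -0.701, 0.713, -0.0]
contact_force: [0.2, -0.4, -0.6]
grip_width: 0.0698
grasp_force: 0.0
```

In the tool's units: -160 mm is -0.2133, -140 mm is -0.1867.

Request:
play_rows(series=[[-0.0467,0.0133,0,0,70],[-0.0933,0.0267,0,0,70],[-0.14,0.04,0,0,70],[-0.1867,0.0533,0,0,70],[-0.2133,0.0667,0,0,70],[-0.2133,0.0667,0,0,70],[-0.2133,0.0667,0,0,70],[-0.2133,0.0667,0,0,70]])

```text
clock: 36.53
position: [0.5186, 0.2214, 0.181]
ee_rot: [-0.0, -0.7, 0.714, -0.0]
contact_force: [-0.1, -1.1, -0.9]
grip_width: 0.07
grasp_force: 0.0
```

```bash
python3 -c "
from h import *
for n in ('side','top'):
 p,d=snap(n,n+'8')
 for c in HUE:
  for b in blobs(p,d,n,c,amin=30): 
    if abs(b[6][0]-.5)<.1 and abs(b[6][1])<.4: print(n,*b)
"
```

```text
side red [304. 175.] 286 ztop 0.08 mean [ 0.5582 -0.0831] circ 0.56 -0.0854 0.0226
side red [239. 229.] 46 ztop 0.0917 mean [0.5712 0.1327] circ 0.5715 0.1309 0.0069
side yellow [329. 149.] 223 ztop 0.0801 mean [ 0.5611 -0.2065] circ 0.5619 -0.2094 0.0239
side yellow [172. 155.] 33 ztop 0.293 mean [0.5828 0.2323] circ 0.5829 0.2318 0.0024
side yellow [194. 274.] 110 ztop 0.0911 mean [0.5712 0.2536] circ 0.5725 0.2537 0.0084
side green [317. 162.] 227 ztop 0.08 mean [ 0.5584 -0.1442] circ 0.5603 -0.1453 0.0221
side green [219. 250.] 86 ztop 0.0913 mean [0.5694 0.192 ] circ 0.5716 0.1912 0.0091
side blue [339. 137.] 190 ztop 0.0803 mean [ 0.563  -0.2694] circ 0.564 -0.2742 0.0242
side blue [166. 301.] 131 ztop 0.0914 mean [0.5725 0.3154] circ 0.573 0.3142 0.0085
top red [319. 212.] 322 ztop 0.0813 mean [ 0.5607 -0.0873] circ 0.5612 -0.0873 0.021
top red [215. 209.] 50 ztop 0.092 mean [0.572  0.1267] circ 0.5715 0.1274 0.0081
top yellow [379. 210.] 365 ztop 0.0812 mean [ 0.5635 -0.2108] circ 0.5636 -0.2109 0.0214
top green [349. 211.] 342 ztop 0.0814 mean [ 0.5619 -0.1485] circ 0.5624 -0.149 0.0213
top green [186. 209.] 37 ztop 0.0911 mean [0.5729 0.1873] circ 0.5727 0.1875 0.0065
top blue [410. 208.] 393 ztop 0.0814 mean [ 0.5659 -0.2742] circ 0.566 -0.2741 0.0228
```

View pics/top8.png

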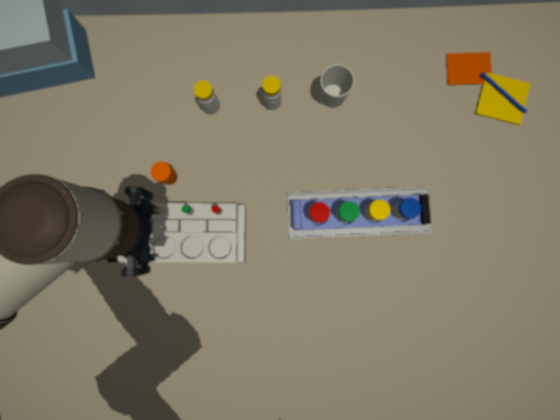

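The four pots stand in order from the black end: blue (410,208), yellow (379,210), green (349,211), red (319,212). Lid tops are at 80 mm, within about 3 mm of the well centres, and the tubes haven't moved. I'm handing it in.

```bash
python3 -c "
from h import *
print(env.finish_job())"
```

```text
the job is handed in; nothing more can be done
None
```

All four pots stand upright in the analyser wells in the right order (blue, yellow, green, red from the black end), within about 3 mm of the well centres by the cameras. The tubes did not move, and the job is handed in; no verdict was shown.

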